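# Clear the resin cube away and pop the orange drawer

### The job

The blue resin cube stands in the way of the orange-fronted drawer of the black parts cabinet. Slide the cube along the counter, without lifting it, until it sits wholly on the green mat; then press the orange drawer front in until its push catch lets go, and back off so the drawer springs ajar and stays so. Leave the other two drawers shut and the rest of the things where they are.

Things in the scene. Friction and masses are not known exactly. Their poses are not given: they have to be found in the camera images.
- cabinet: black parts cabinet, fixed, 300 mm wide (y), 172 mm deep (x), 74 mm high, holding three drawers side by side, 96 mm apart; origin at counter level in the middle of its face; x points into the cabinet, away from the robot, y along the face, z up. The drawers stand in any order. A drawer's catch lets go once its front is pressed in 5 mm, taking about 5 N; as the finger draws back, a spring pushes it out 40 mm.
- orange_drawer_face (a point): centre of the outer face of the orange drawer's front, 37 mm above the counter; the front stands 14 mm out of the cabinet and moves with the drawer; x points into the cabinet, y along its face, z up
- orange_drawer (a joint): travel of the drawer with the orange front, m: 0 = shut on its catch; negative = pressed in (stop at -0.010); positive = out of the cabinet (stop at 0.040 = sprung ajar). Front 86 mm wide, from 9 to 65 mm above the counter. The one to open; a patch on the cabinet's top over it is orange too.
- white_drawer_face (a point): centre of the outer face of the white drawer's front, 37 mm above the counter; the front stands 14 mm out of the cabinet and moves with the drawer; x points into the cabinet, y along its face, z up
- white_drawer (a joint): travel of the drawer with the white front, m: 0 = shut on its catch; negative = pressed in (stop at -0.010); positive = out of the cabinet (stop at 0.040 = sprung ajar). Front 86 mm wide, from 9 to 65 mm above the counter. To stay shut.
- grey_drawer_face (a point): centre of the outer face of the grey drawer's front, 37 mm above the counter; the front stands 14 mm out of the cabinet and moves with the drawer; x points into the cabinet, y along its face, z up
- grey_drawer (a joint): travel of the drawer with the grey front, m: 0 = shut on its catch; negative = pressed in (stop at -0.010); positive = out of the cabinet (stop at 0.040 = sprung ajar). Front 86 mm wide, from 9 to 65 mm above the counter. To stay shut.
- cube: translucent blue cured resin cube, loose, 50 mm each way, about 145 g, standing on the counter 10 to 30 mm in front of the orange drawer front; origin at the centre of its underside, z up
- mat: flat green mat with a black rim, 130 x 130 mm and 1 mm thin, lying on the counter to the left or right before the cabinet; it offers no edge to the cube, which slides over it at counter height; origin at its centre at counter level, x and y along its sides
- cup: frosted glass cup, loose, 95 mm high, 76 mm across the rim; origin at the centre of its underside; leave alone
- flashlight: UV flashlight lying down, loose, 120 mm long, 33 mm thick, along its x; origin under its middle; leave alone
- scraper: grey plastic scraper lying flat, loose, 148 mm long along its x (from -88 to 60 mm), blade 60 mm wide, 12 mm thick; leave alone
- resin_bottle: amber bottle, loose, 68 mm across, 170 mm high; origin at the centre of its underside; leave alone
- cast_tray: white open tray, loose, 130 x 100 x 35 mm; origin at the centre of its underside; leave alone
Things that resemble listed ones, but are neither listed nor needed, are in the scene too. There is more than one size of the cube; the job needs the largest.

How it is judged:
On the way, in this order (a step that is already met when the one before it is completed fails the run):
1. the cube stands wholly on the mat, the orange drawer still shut (x of cube in the frame of mat between -0.042 and 0.042 m and y of cube in the frame of mat between -0.042 and 0.042 m and height (world z) of cube below 0.004 m and angle between cube's own z axis and vertical below 0.1 rad and linear speed of cube below 0.02 m/s and value of joint orange_drawer below 0.006 m), for 0.2 s.
2. the orange drawer, pressed and let go, has sprung ajar (value of joint orange_drawer above 0.03 m), for 0.2 s.
At the end, for the whole second after the job is handed in: The cube stands flat and at rest with its centre within 42 mm of the mat's centre along each side of the mat, the orange drawer is out by more than 30 mm, the white and grey drawers are shut (within 6 mm), and no other thing has moved 30 mm (x of cube in the frame of mat between -0.042 and 0.042 m and y of cube in the frame of mat between -0.042 and 0.042 m and height (world z) of cube below 0.004 m and angle between cube's own z axis and vertical below 0.1 rad and linear speed of cube below 0.01 m/s and value of joint orange_drawer above 0.03 m and value of joint each of white_drawer, grey_drawer below 0.006 m and distance of each of cup, flashlight, scraper, resin_bottle, cast_tray from where it was at the start of the episode below 0.03 m); the robot touches nothing.
It fails at once if the cube is lifted or tipped (height (world z) of cube above 0.012 m or angle between cube's own z axis and vertical above 0.35 rad).
It fails at once if the white or the grey drawer springs open (value of joint any of white_drawer, grey_drawer above 0.012 m).
It fails at once if a bystander is shifted by 30 mm or more, or lifted or tipped (distance of any of cup, flashlight, scraper, resin_bottle, cast_tray from where it was at the start of the episode above 0.03 m or angle between any of cup, flashlight, scraper, resin_bottle, cast_tray's own z axis and vertical above 0.5 rad).
It also fails if it takes over 67 s, if anything falls off the work surface, if the arm or the gripper's body presses on something with over 40 N, if the wrist force passes 120 N, or if a joint passes its speed limit or range.

### The arm

A 6-joint arm with a two-finger parallel gripper is mounted at the origin on the work surface. World frame = base frame: x ahead of the robot, y to its left, z up, the work surface at z = 0. Lengths are in m, angles in rad, forces in N, time in s.
With the tool pointing down it reaches from about 0.35 to 0.775 m from the base axis. Payload 7.3 kg.
Tool frame: the origin (TCP) lies at the very end of the fingers, on their centre line; the grasp point (between the pads) lies 19 mm behind it (robot.hold_point_z is the distance from the TCP to the grasp point, in m); y points along the fingers, z is the direction in which the jaws open and shut, and the axes are right-handed (so a half turn about y gives the same grasp; the last joint's range is limited). The gripper opens to 92 mm and grips with 3 to 60 N. Pads are 19 mm wide; open, the fingers measure 130 mm over their backs; the gripper's body (75 mm by 190 mm) begins 47 mm behind the grasp point.
Start: joints at [1.109, 0.342, 1.524, -0, 1.275, -0.146], TCP at [0.163, 0.499, 0.195] pointing down, gripper open.
Joint ranges: [-2.53, 2.53], [-0.77, 2.02], [0.04, 2.7], [-1, 4.14], [0.28, 2.66], [-3.11, 3.11]. Speed limits (rad/s): [2.57, 2.57, 3.14, 3.14, 3.14, 3.14].

### API

Orientations are given as [roll, pitch, yaw] about the fixed x, y, z axes, in that order (R = Rz(yaw) Ry(pitch) Rx(roll)).
In Python, from cell import robot gives the robot as it stands.
- The arm moves only by the shell command python3 -m crank 'ROWS' [OPENING] [FORCE]. ROWS is a JSON object of lists of equal length, an entry for each row: "xyz": the shift along the tool's x, y, z in cm, a list of three; "roll": the turn about the tool's y in degrees. A call has 1 to 20 rows; each row shifts and turns the commanded pose from where the row before left it, along the tool's axes as they then stand; what a row does not reach is not made up. A row lasts 1/10 s, in which the tool goes at most 50 mm and 8.59 degrees, less where a joint would pass 70% of its speed; a pose out of reach is approached as far as the arm can. A call is refused whole if a number of a shift passes 5 or a number of a turn 8.59, either way. A call with a gripper value outside its range is refused whole. OPENING is the gripper command: -1 is fully open, 1 is shut, values between are in proportion, set as the call begins (- or left out, the last holds). The fingers move at their own pace and stop on an object; FORCE is the grip in N (left out, the last holds). Time passes only in rows, so rows that do not move let the fingers close. It gives the time, the measured TCP pose, the force and the opening at its end, in the units of the state.
- robot.observe(): the state, without advancing time (a new reading comes with each control period).
- robot.read_camera(name): name is "side" or "top"; returns the picture (420x560x3 uint8, red, green, blue); there is no depth.
- robot.calibration(name): a dict with "intrinsics" (3x3 intrinsics, pixels), "D" ([k1, k2, p1, p2, k3] as OpenCV has them; the pictures are not rectified), "pose" (4x4, takes a point from camera to world coordinates). Camera axes: x right, y down, z forward; pixel columns grow to the right and rows downward; lengths in m; the calibration is good to about 2 mm. A picture is of the moment at which its call begins. calibration takes no time and is no camera call.
- robot.hand_in(): hands the job in, once; it reports no verdict.
The state is a dict: "time": time; "qpos": joint angles; "qvel": joint speeds; "joint_efforts": joint torques, N m; "tool_pos": TCP position; "tool_rot": TCP orientation; "contact_force": force on the tool from outside, world axes, zero at the start; "torque": the same for the moment, N m; "opening": finger opening in m.
Only numpy, scipy, OpenCV 4.12 (cv2) and the standard library are available. Lean on these libraries where they do the work, as an engineer would, in place of code of your own. Each camera call takes 0.05 s, during which the arm holds its last target.

## Working session

There is one attempt and no reset: what is moved stays moved. The work goes in short steps, Python scripts to look and compute and a shell command to move; the robot and the scene stay as the last step left them, time stands still between calls to the robot, and variables do not carry over. Pictures are saved under pics/ and viewed, and the job is handed in when it is done.

```bash
mkdir -p pics; python3 - <<'E'
from cell import robot
import cv2
for n in ("side","top"):
    im=robot.read_camera(n); cv2.imwrite(f"pics/{n}0.png",im[:,:,::-1])
    c=robot.calibration(n); print(n,c)
s=robot.observe();print(s["tool_pos"],s["tool_rot"],s["opening"],s["time"])
E
```

```text
side {'intrinsics': array([[403.08233055,   0.        , 281.11600692],
       [  0.        , 403.08233055, 204.98049662],
       [  0.        ,   0.        ,   1.        ]]), 'D': array([0.00016406, 0.        , 0.        , 0.        , 0.        ]), 'pose': array([[ 0.95149474, -0.19404168,  0.23875841,  0.25865687],
       [-0.30738066, -0.63290131,  0.7106005 , -0.81106174],
       [ 0.0132244 , -0.74952236, -0.66184692,  0.81772315],
       [ 0.        ,  0.        ,  0.        ,  1.        ]])}
top {'intrinsics': array([[387.19241205,   0.        , 269.94414069],
       [  0.        , 387.19241205, 206.62161215],
       [  0.        ,   0.        ,   1.        ]]), 'D': array([-0.07710423,  0.        ,  0.        ,  0.        ,  0.        ]), 'pose': array([[ 0.01223027, -0.98722116,  0.15888614,  0.37581624],
       [-0.99991617, -0.01139937,  0.0061399 , -0.00744863],
       [-0.00425023, -0.15894791, -0.98727782,  1.04301462],
       [ 0.        ,  0.        ,  0.        ,  1.        ]])}
[0.16283698 0.49869103 0.19419019] [-1.57216906e+00  2.27094877e-04 -3.15776288e-01] 0.09196709994236474 0.1
```

View pics/side0.png

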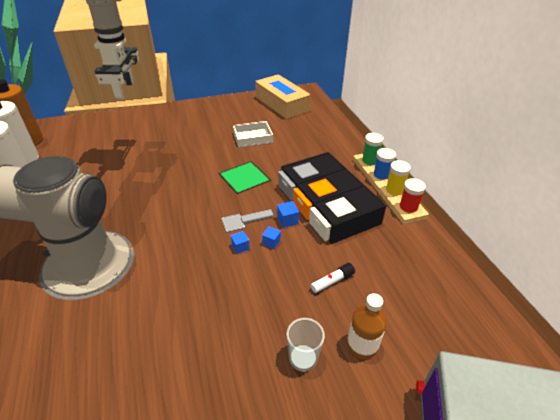

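View pics/top0.png

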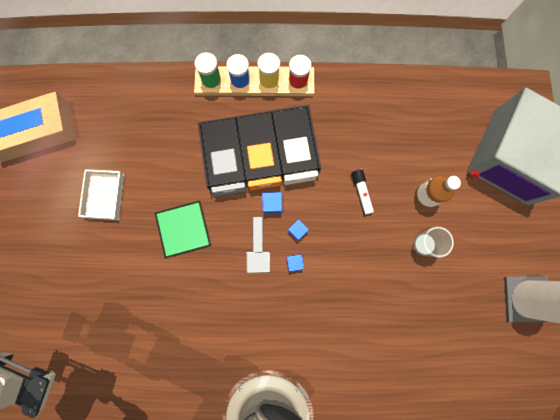

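The largest cube is at side (288,215) and top (272,203), in front of the orange drawer, which is in the middle. The mat lies to the left at top (183,229), and the scraper's handle is close to the cube at top (258,235). I'll zoom in to get exact corner positions.

```bash
python3 - <<'E'
import cv2
a=cv2.imread("pics/top0.png")[95:285,145:335]; cv2.imwrite("pics/topz.png",cv2.resize(a,None,fx=3.1,fy=3.1,interpolation=cv2.INTER_CUBIC))
a=cv2.imread("pics/side0.png")[145:265,210:390]; cv2.imwrite("pics/sidez.png",cv2.resize(a,None,fx=4.4,fy=4.4,interpolation=cv2.INTER_CUBIC))
E
```

```text
(no output)
```

View pics/topz.png

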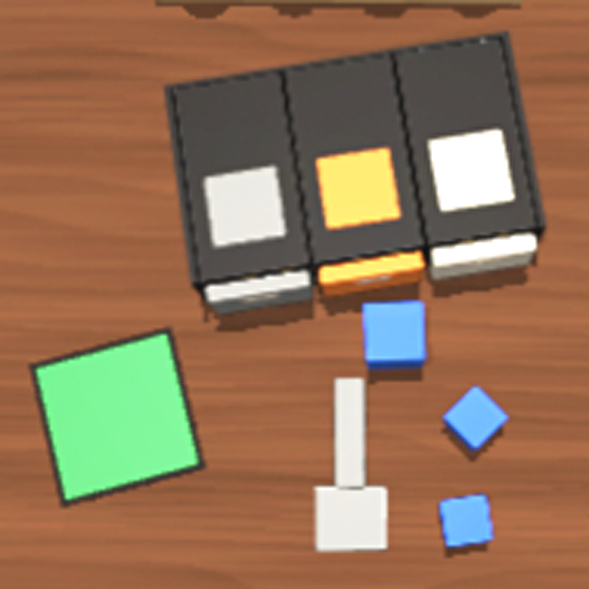

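View pics/sidez.png

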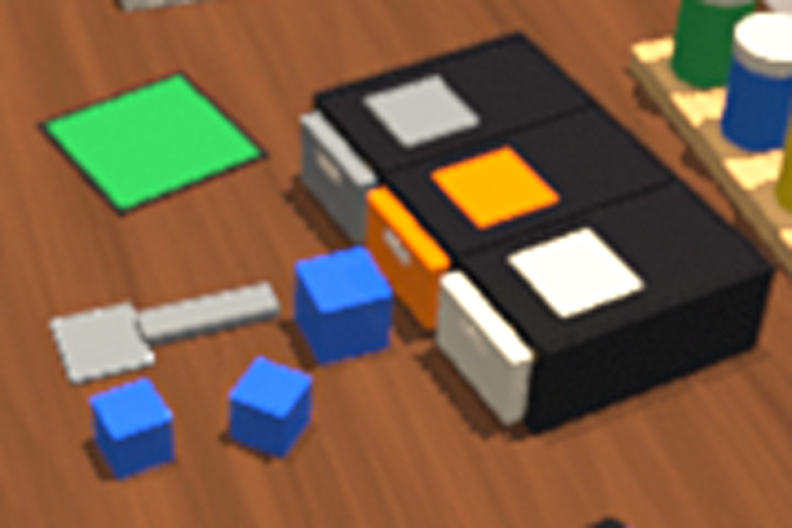

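```bash
cat > h.py <<'E'
from cell import robot
import numpy as np, cv2
C={n:robot.calibration(n) for n in("side","top")}
def ray(n,p):
    c=C[n]; q=cv2.undistortPoints(np.array([[p]],float),c["intrinsics"],c["D"])[0,0]
    return c["pose"][:3,3], c["pose"][:3,:3]@np.array([q[0],q[1],1])
def onz(n,p,z):
    o,d=ray(n,p); return o+d*(z-o[2])/d[2]
def tri(ps,pt):
    A=[];b=[]
    for n,p in(("side",ps),("top",pt)):
        o,d=ray(n,p); d=d/np.linalg.norm(d); P=np.eye(3)-np.outer(d,d); A.append(P);b.append(P@o)
    return np.linalg.lstsq(np.vstack(A),np.hstack(b),rcond=None)[0]
T=lambda u,v:(145+u/3.1-.34,95+v/3.1-.34)
S=lambda u,v:(210+u/4.4-.39,145+v/4.4-.39)
E
python3 - <<'E'
from h import *
np.set_printoptions(precision=4,suppress=True)
print("cube tri")
for s,t in [((361,248),(363,303)),((391,290),(423,300)),((322,308),(427,361)),((295,262),(369,362))]:
    print(tri(S(*s),T(*t)),onz("side",S(*s),.05),onz("top",T(*t),.05))
print("cab")
for s,t in [((318,95),(198,285)),((520,35),(167,88)),((770,268),(508,34)),((530,350),(543,230))]:
    print(tri(S(*s),T(*t)),onz("side",S(*s),.074),onz("top",T(*t),.074))
print("mat")
for s in [(42,126),(181,74),(265,155),(122,212)]: print(onz("side",S(*s),.0))
for t in [(33,367),(169,330),(203,466),(65,504)]: print(onz("top",T(*t),.0))
print("scraper")
for t in [(335,378),(364,378),(335,487),(364,487),(316,487),(387,487),(388,551),(316,551)]: print(onz("top",T(*t),.01))
print("small")
for t in [(475,387),(508,417),(475,452),(443,417),(440,500),(490,495)]: print(onz("top",T(*t),.03))
E
```

```text
cube tri
[0.5717 0.0208 0.0502] [0.5704 0.021  0.05  ] [0.573  0.0206 0.05  ]
[ 0.574  -0.0297  0.0557] [ 0.5754 -0.0238  0.05  ] [ 0.5762 -0.03    0.05  ]
[ 0.5242 -0.0337  0.0567] [ 0.5276 -0.027   0.05  ] [ 0.5242 -0.0337  0.05  ]
[0.5223 0.0146 0.0554] [0.5244 0.0204 0.05  ] [0.5228 0.0148 0.05  ]
cab
[0.5824 0.1557 0.0781] [0.5856 0.1612 0.074 ] [0.5819 0.1566 0.074 ]
[0.7536 0.1904 0.0735] [0.7531 0.1896 0.074 ] [0.7535 0.1902 0.074 ]
[ 0.8037 -0.1004  0.075 ] [ 0.8032 -0.0996  0.074 ] [ 0.8052 -0.1008  0.074 ]
[ 0.6281 -0.1277  0.0784] [ 0.6274 -0.1237  0.074 ] [ 0.6319 -0.1289  0.074 ]
mat
[0.4044 0.2808 0.    ]
[0.5229 0.3162 0.    ]
[0.5566 0.1969 0.    ]
[0.439 0.163 0.   ]
[0.5222 0.3133 0.    ]
[0.5567 0.1934 0.    ]
[0.4371 0.1589 0.    ]
[0.4023 0.2783 0.    ]
scraper
[0.5143 0.045  0.01  ]
[0.5146 0.0198 0.01  ]
[0.4201 0.0432 0.01  ]
[0.4204 0.0184 0.01  ]
[0.4199 0.0595 0.01  ]
[ 0.4207 -0.0013  0.01  ]
[ 0.3664 -0.0028  0.01  ]
[0.3656 0.0584 0.01  ]
small
[ 0.5053 -0.0752  0.03  ]
[ 0.48   -0.1032  0.03  ]
[ 0.4501 -0.0753  0.03  ]
[ 0.4794 -0.0481  0.03  ]
[ 0.4095 -0.046   0.03  ]
[ 0.4141 -0.088   0.03  ]
```

Measured poses:
- **Cube:** centre about (0.549, -0.006), yaw about 4°, top at about 0.05.
- **Mat:** centre (0.480, 0.237), yaw about 16°.
- **Cabinet:** yaw about 10°, with the orange front's centre near (0.593, 0.012).

I'll turn the tool first, then travel.

```bash
python3 -m crank '{"xyz":[[0,0,0],[0,0,0],[0,0,0]],"roll":[-7.4,-7.4,-7.4]}' -1 && python3 -m crank '{"xyz":[[1.75,0,-2.65],[1.75,0,-2.65],[1.75,0,-2.65],[1.75,0,-2.65],[1.75,0,-2.65],[1.75,0,-2.65],[1.75,0,-2.65],[1.75,0,-2.65],[1.75,0,-2.65],[1.75,0,-2.65],[1.75,0,-2.65],[1.75,0,-2.65],[1.75,0,-2.65],[1.75,0,-2.65],[1.75,0,-2.65],[1.75,0,-2.65],[1.75,0,-2.65],[1.75,0,-2.65],[1.75,0,-2.65],[1.75,0,-2.65]],"roll":[0,0,0,0,0,0,0,0,0,0,0,0,0,0,0,0,0,0,0,0]}'
```

```text
time: 0.4
tool_pos: [0.1629, 0.4988, 0.1944]
tool_rot: [-1.572, 0.0, 0.077]
contact_force: [-0.3, -0.6, -0.3]
opening: 0.0914
time: 2.4
tool_pos: [0.5505, -0.0056, 0.1944]
tool_rot: [-1.57, 0.001, 0.072]
contact_force: [-0.8, 0.3, -0.3]
opening: 0.092
```

```bash
python3 -m crank '{"xyz":[[0,2.5,0],[0,2.5,0],[0,2.5,0],[0,2.5,0],[0,0,0]],"roll":[0,0,0,0,0]}' && python3 - <<'E'
from h import *
im=robot.read_camera("side")
cv2.imwrite("pics/side1.png",cv2.resize(im[100:280,180:420,::-1],None,fx=3.3,fy=3.3,interpolation=cv2.INTER_CUBIC))
E
```

```text
time: 2.9
tool_pos: [0.5474, -0.0042, 0.0914]
tool_rot: [-1.569, 0.007, 0.072]
contact_force: [-0.1, 0.3, -0.9]
opening: 0.0919
```

View pics/side1.png

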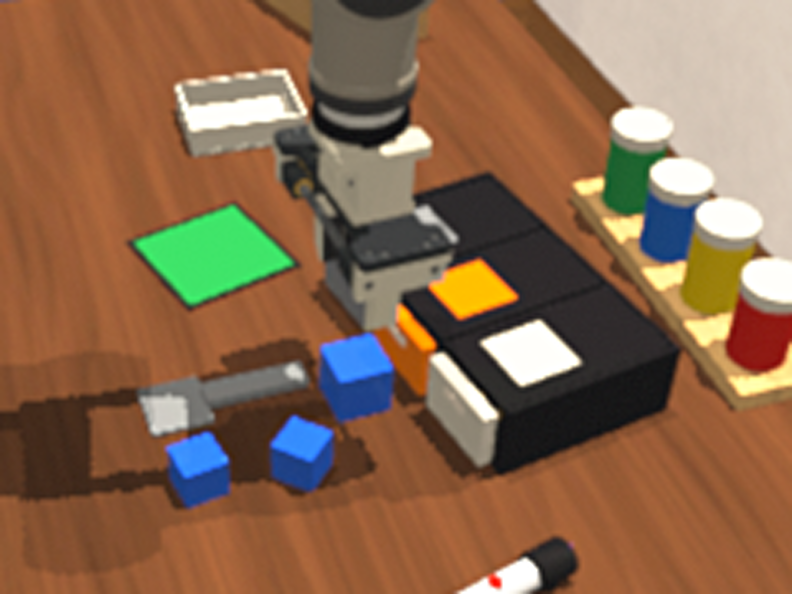

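```bash
python3 - <<'E'
from h import *
from scipy.spatial.transform import Rotation as R
s=robot.observe(); c=C["side"]
M=R.from_euler("xyz",s["tool_rot"]).as_matrix()
for z in(-.065,-.046,0,.046,.065):
    p=s["tool_pos"]+M@np.array([0,0,z]); W=np.linalg.inv(c["pose"])
    q=cv2.projectPoints(p[None],cv2.Rodrigues(W[:3,:3])[0],W[:3,3],c["intrinsics"],c["D"])[0].ravel()
    print(z,p,(q-[180,100])*3.3)
E
```

```text
-0.065 [ 0.55352306 -0.0691955   0.09341858] [386.73132796 366.368167  ]
-0.046 [ 0.55216405 -0.05024418  0.09343685] [377.40644935 351.79708178]
0 [ 0.54887381 -0.00436202  0.09348107] [355.73437661 317.93221796]
0.046 [0.54558356 0.04152014 0.0935253 ] [335.25665287 285.9336311 ]
0.065 [0.54422455 0.06047146 0.09354357] [327.12408469 273.22563737]
```

```bash
python3 - <<'E'
from h import *
im=robot.read_camera("side")
a=cv2.resize(im[150:240,250:350,::-1],None,fx=6.6,fy=6.6,interpolation=cv2.INTER_CUBIC)
cv2.imwrite("pics/side2.png",a)
im=robot.read_camera("top")
a=cv2.resize(im[95:285,145:335,::-1],None,fx=3.1,fy=3.1,interpolation=cv2.INTER_CUBIC)
cv2.imwrite("pics/top2.png",a)
E
```

```text
(no output)
```

View pics/side2.png

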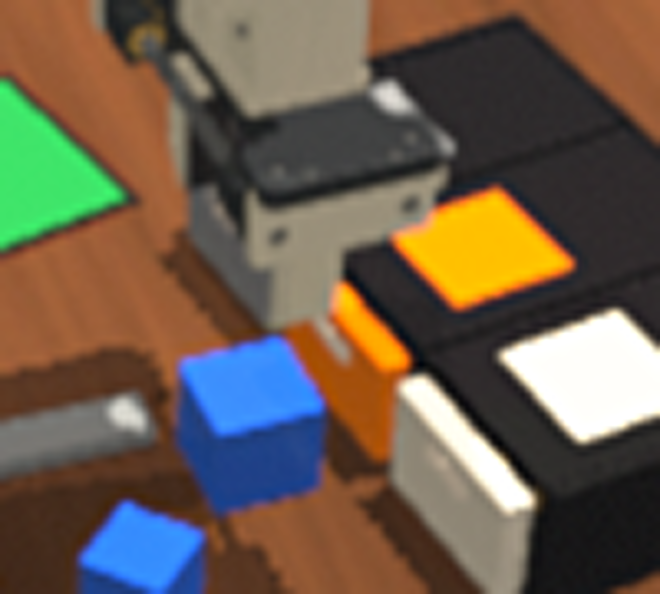

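View pics/top2.png

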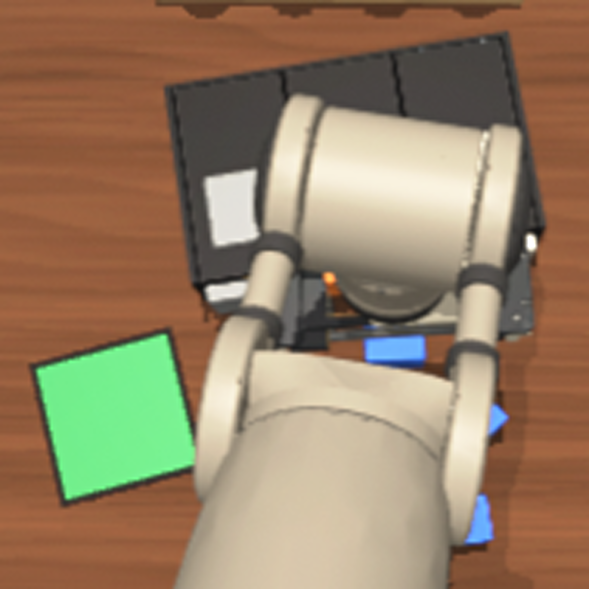

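```bash
python3 -m crank '{"xyz":[[0,1,0],[0,1,0],[0,0.8,0],[0,0,0],[0,0,0]],"roll":[0,0,0,0,0]}' && python3 - <<'E'
from h import *
from scipy.spatial.transform import Rotation as R
s=robot.observe(); c=C["side"]
M=R.from_euler("xyz",s["tool_rot"]).as_matrix()
im=robot.read_camera("side")
a=cv2.resize(im[140:250,240:360,::-1],None,fx=5.4,fy=5.4,interpolation=cv2.INTER_CUBIC)
W=np.linalg.inv(c["pose"])
for z in(-.065,-.046,0,.046,.065):
    p=s["tool_pos"]+M@np.array([0,0,z])
    q=cv2.projectPoints(p[None],cv2.Rodrigues(W[:3,:3])[0],W[:3,3],c["intrinsics"],c["D"])[0].ravel()
    q=(q-[240,140])*5.4; print(q); cv2.circle(a,tuple(int(v) for v in q),4,(255,0,255),-1)
cv2.imwrite("pics/side3.png",a)
print(s["tool_pos"],s["qpos"])
E
```

```text
time: 3.55
tool_pos: [0.55, -0.0045, 0.0666]
tool_rot: [-1.571, 0.0, 0.072]
contact_force: [-0.6, -0.0, 0.1]
opening: 0.0916
[308.93042554 422.65922836]
[293.91368913 398.76002822]
[258.99112746 343.18060793]
[225.96489511 290.61918635]
[212.84116024 269.73268871]
[ 0.5500109  -0.00446906  0.0665932 ] [-1.47537734e-01  5.20303372e-01  1.62575711e+00  1.11598617e-04
  9.96005463e-01 -1.79007053e+00]
```

View pics/side3.png

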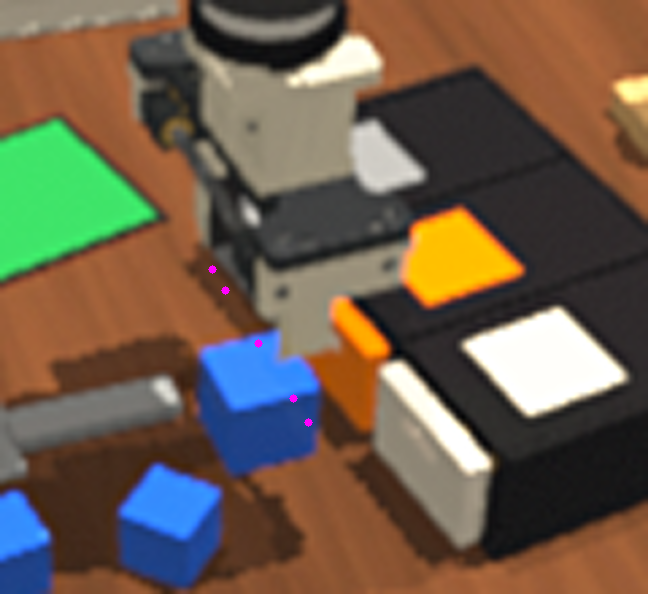

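```bash
python3 - <<'E'
from h import *
np.set_printoptions(precision=4,suppress=True)
for p in [(280,360),(340,345),(200,245),(265,318)]:
    q=(240+p[0]/5.4,140+p[1]/5.4)
    for z in(.0666,.085,.1): print(p,z,onz("side",q,z))
im=robot.read_camera("top")
a=cv2.resize(im[150:240,210:340,::-1],None,fx=6,fy=6,interpolation=cv2.INTER_CUBIC)
cv2.imwrite("pics/top3.png",a)
E
```

```text
(280, 360) 0.0666 [ 0.5562 -0.0202  0.0666]
(280, 360) 0.085 [ 0.5489 -0.0396  0.085 ]
(280, 360) 0.1 [ 0.543  -0.0554  0.1   ]
(340, 345) 0.0666 [ 0.5901 -0.0183  0.0666]
(340, 345) 0.085 [ 0.582  -0.0377  0.085 ]
(340, 345) 0.1 [ 0.5754 -0.0535  0.1   ]
(200, 245) 0.0666 [0.5451 0.0829 0.0666]
(200, 245) 0.085 [0.5381 0.061  0.085 ]
(200, 245) 0.1 [0.5324 0.0432 0.1   ]
(265, 318) 0.0666 [0.5595 0.0138 0.0666]
(265, 318) 0.085 [ 0.5522 -0.0064  0.085 ]
(265, 318) 0.1 [ 0.5462 -0.0229  0.1   ]
```

View pics/top3.png

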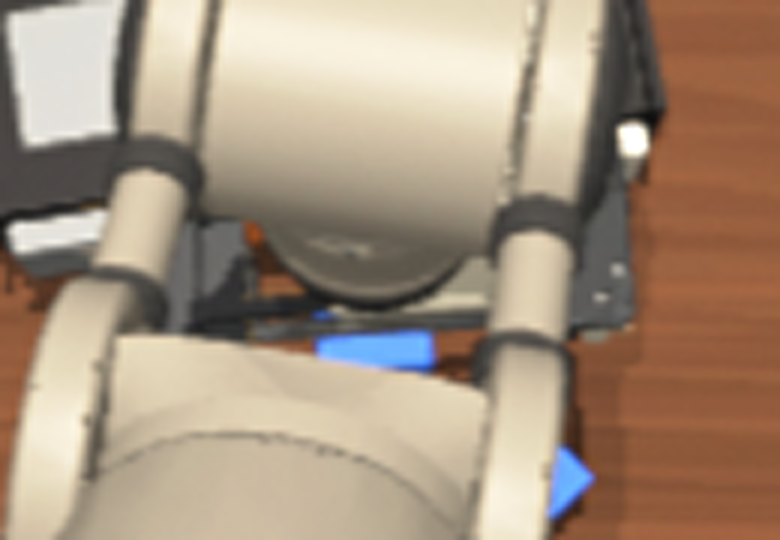

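```bash
python3 - <<'E'
from h import *
a=cv2.imread("pics/side0.png")
# TCP projections at start
from scipy.spatial.transform import Rotation as R
M=R.from_euler("xyz",[-1.572,0,-.3158]).as_matrix(); t=np.array([.1628,.4987,.1942])
out=[]
for n,(u0,v0,u1,v1) in(("side",(70,20,170,120)),("top",(0,330,90,420))):
    im=cv2.imread(f"pics/{n}0.png")[v0:v1,u0:u1]; a=cv2.resize(im,(390,390),interpolation=cv2.INTER_CUBIC)
    c=C[n];W=np.linalg.inv(c["pose"]); f=390/(u1-u0)
    for y in (0,-.066):
      for z in(-.065,-.046,0,.046,.065):
        p=t+M@np.array([0,y,z])
        q=cv2.projectPoints(p[None],cv2.Rodrigues(W[:3,:3])[0],W[:3,3],c["intrinsics"],c["D"])[0].ravel()
        q=(q-[u0,v0])*f; cv2.circle(a,tuple(int(v) for v in q),3,(255,0,255) if y==0 else (0,255,0),-1)
    out.append(a)
cv2.imwrite("pics/start.png",np.hstack(out))
E
```

```text
(no output)
```

View pics/start.png

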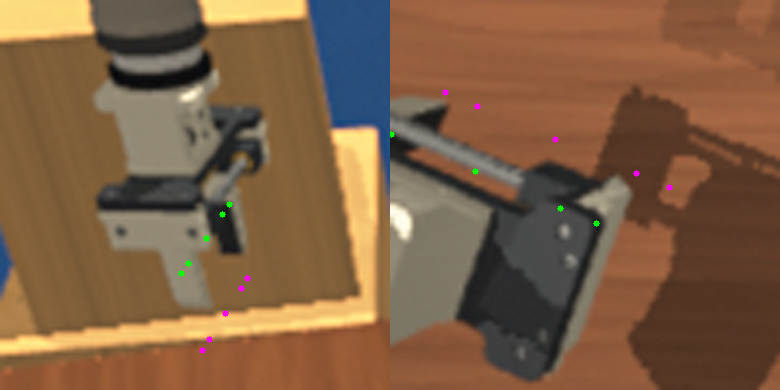

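```bash
python3 - <<'E'
from h import *
from scipy.spatial.transform import Rotation as R
from scipy.optimize import least_squares
np.set_printoptions(precision=4,suppress=True)
c=C["side"];W=np.linalg.inv(c["pose"])
def pr(p): return cv2.projectPoints(p[None],cv2.Rodrigues(W[:3,:3])[0],W[:3,3],c["intrinsics"],c["D"])[0].ravel()
start=(np.array([.1628,.4987,.1942]),[-1.572,0,-.3158])
cur=(np.array([.55,-.0045,.0666]),[-1.571,0,.072])
obs=[(start,-.060,(70+192/3.9,20+303/3.9)),(start,.046,(70+231/3.9,20+251/3.9)),(cur,-.060,(240+312/5.4,140+354/5.4))]
def f(o):
    r=[]
    for (t,e),z,q in obs:
        r+=list(pr(t+R.from_euler("xyz",e).as_matrix()@(np.array([0,0,z])+o))-q)
    return r
s=least_squares(f,[0,0,0]);print("tool-frame offset",s.x,np.array(s.fun))
def g(o):
    r=[]
    for (t,e),z,q in obs:
        r+=list(pr(t+o+R.from_euler("xyz",e).as_matrix()@(np.array([0,0,z])))-q)
    return r
s=least_squares(g,[0,0,0]);print("world offset",s.x,np.array(s.fun))
E
```

```text
tool-frame offset [ 0.0012 -0.0387 -0.0007] [ 0.38    0.1956  0.1539 -1.3134 -0.2226  0.9793]
world offset [0.001  0.0015 0.0374] [ 0.4883  0.2126  0.236  -1.2673 -0.6097  0.8405]
```

The fit puts the visible fingertips about 38 mm above the reported TCP, with no lateral error. I'll move down in steps, watch the force, and use the opening on closing to tell where the fingers really are.

```bash
python3 -m crank '{"xyz":[[0,0.8,0],[0,0.8,0],[0,0.8,0],[0,0.8,0],[0,0.6,0],[0,0,0]],"roll":[0,0,0,0,0,0]}' && python3 - <<'E'
from h import *
im=robot.read_camera("side")
a=cv2.resize(im[140:250,240:360,::-1],None,fx=5.4,fy=5.4,interpolation=cv2.INTER_CUBIC)
cv2.imwrite("pics/side4.png",a)
E
```

```text
time: 4.25
tool_pos: [0.5494, -0.0044, 0.0276]
tool_rot: [-1.57, 0.002, 0.072]
contact_force: [-0.0, -0.2, 1.1]
opening: 0.0919
```

View pics/side4.png

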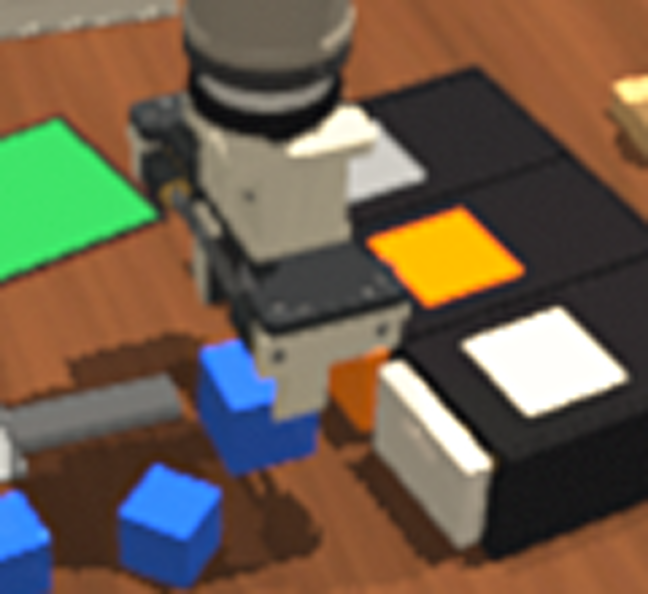

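```bash
python3 -m crank '{"xyz":[[0,0,0],[0,0,0],[0,0,0],[0,0,0],[0,0,0],[0,0,0],[0,0,0],[0,0,0]],"roll":[0,0,0,0,0,0,0,0]}' 0.05 5 && python3 - <<'E'
from h import *
print(onz("side",(240+300/5.4,140+415/5.4),.0276))
im=robot.read_camera("side")
a=cv2.resize(im[140:250,240:360,::-1],None,fx=5.4,fy=5.4,interpolation=cv2.INTER_CUBIC)
cv2.imwrite("pics/side5.png",a)
E
```

```text
time: 5.1
tool_pos: [0.5501, -0.0045, 0.0288]
tool_rot: [-1.571, -0.0, 0.072]
contact_force: [0.1, -0.5, -0.0]
opening: 0.044
[ 0.56748031 -0.02382682  0.0276    ]
```

View pics/side5.png

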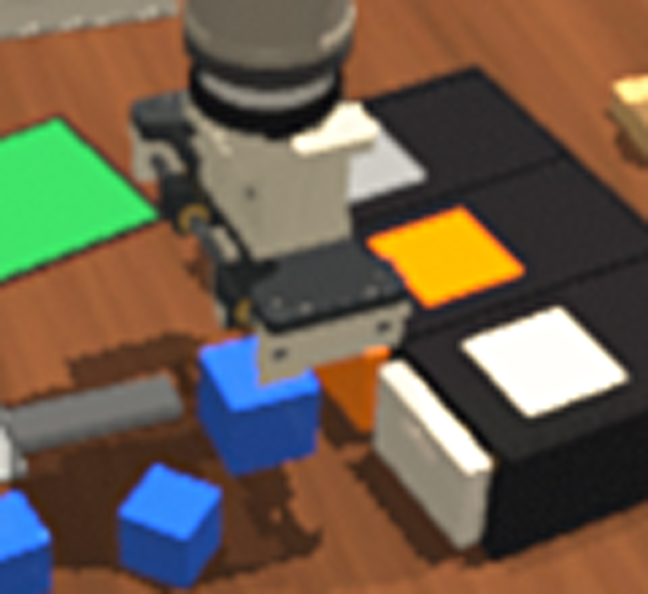

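The fingers closed to 44 mm with no contact, so the real tips are about 38 mm above the reported TCP, as the pictures suggest. I'll reopen and go lower, watching the force.

```bash
python3 -m crank '{"xyz":[[0,0,0],[0,0,0],[0,0,0],[0,0,0],[0,0,0],[0,0,0]],"roll":[0,0,0,0,0,0]}' -1 5 && python3 -m crank '{"xyz":[[0,0.8,0],[0,0.8,0],[0,0.8,0],[0,0.8,0],[0,0.5,0],[0,0,0],[0,0,0]],"roll":[0,0,0,0,0,0,0]}' && python3 - <<'E'
from h import *
im=robot.read_camera("side")
a=cv2.resize(im[140:250,240:360,::-1],None,fx=5.4,fy=5.4,interpolation=cv2.INTER_CUBIC)
cv2.imwrite("pics/side6.png",a)
E
```

```text
time: 5.75
tool_pos: [0.5501, -0.0045, 0.0288]
tool_rot: [-1.571, -0.0, 0.072]
contact_force: [-0.5, -0.1, 0.7]
opening: 0.0872
time: 6.45
tool_pos: [0.5501, -0.0045, -0.0083]
tool_rot: [-1.571, 0.0, 0.072]
contact_force: [0.5, -0.7, -0.4]
opening: 0.0914
```

View pics/side6.png

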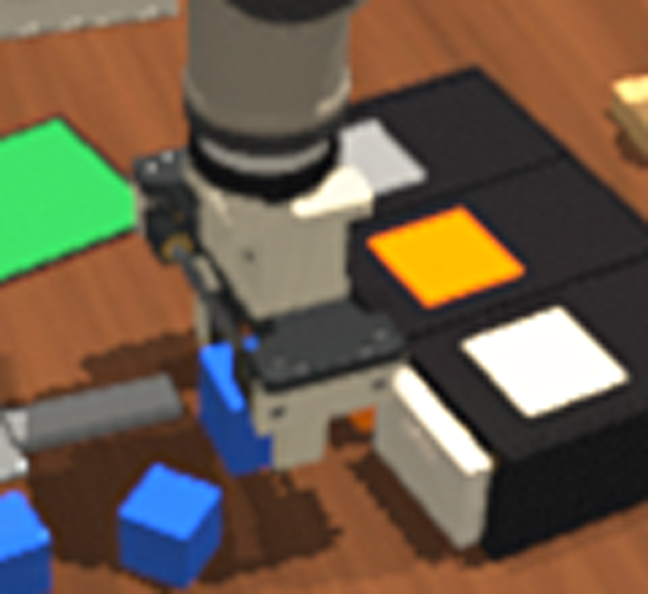

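The fingers now straddle the cube. I'll raise 7 mm so the wide finger carriers clear the drawer fronts (top at 65 mm), then grip lightly.

```bash
python3 -m crank '{"xyz":[[0,-0.7,0],[0,0,0],[0,0,0]],"roll":[0,0,0]}' && python3 -m crank '{"xyz":[[0,0,0],[0,0,0],[0,0,0],[0,0,0],[0,0,0],[0,0,0],[0,0,0],[0,0,0],[0,0,0],[0,0,0]],"roll":[0,0,0,0,0,0,0,0,0,0]}' 0.3 6 && python3 - <<'E'
from h import *
im=robot.read_camera("side")
a=cv2.resize(im[140:250,240:360,::-1],None,fx=5.4,fy=5.4,interpolation=cv2.INTER_CUBIC)
cv2.imwrite("pics/side7.png",a)
E
```

```text
time: 6.8
tool_pos: [0.5506, -0.0046, -0.0005]
tool_rot: [-1.571, -0.001, 0.072]
contact_force: [-0.3, 0.0, 0.6]
opening: 0.0913
time: 7.8
tool_pos: [0.5501, -0.0045, -0.0012]
tool_rot: [-1.571, -0.0, 0.072]
contact_force: [0.9, 0.0, -0.6]
opening: 0.05
```

View pics/side7.png

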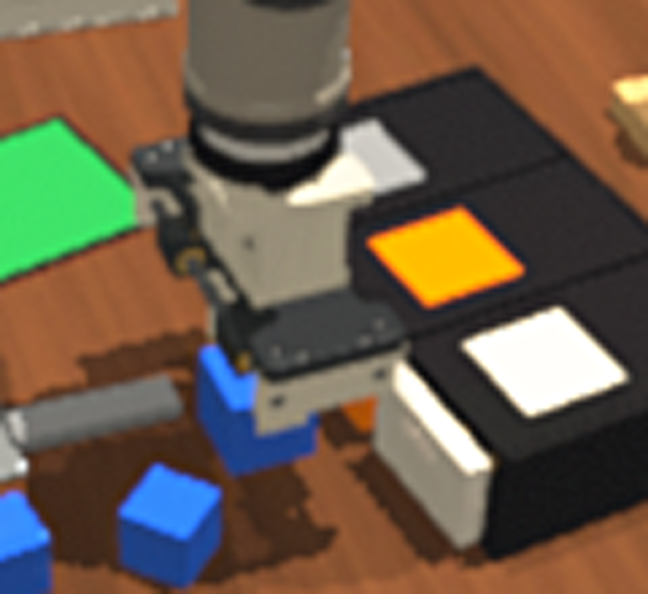

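Gripped at 50 mm. I'll slide along tool z (+y), between the scraper tip and the grey front.

```bash
python3 -m crank '{"xyz":[[0.03,0,0.5],[0.03,0,1],[0.03,0,1],[0.03,0,1],[0.03,0,1],[0.03,0,1],[0.03,0,1],[0.03,0,1],[0.03,0,0.7],[0,0,0]],"roll":[0,0,0,0,0,0,0,0,0,0]}' && python3 - <<'E'
from h import *
im=robot.read_camera("side")
a=cv2.resize(im[130:250,200:360,::-1],None,fx=4.6,fy=4.6,interpolation=cv2.INTER_CUBIC)
cv2.imwrite("pics/side8.png",a)
E
```

```text
time: 8.85
tool_pos: [0.5468, 0.0785, -0.0012]
tool_rot: [-1.571, -0.0, 0.073]
contact_force: [0.4, -0.4, -0.5]
opening: 0.05
```

View pics/side8.png

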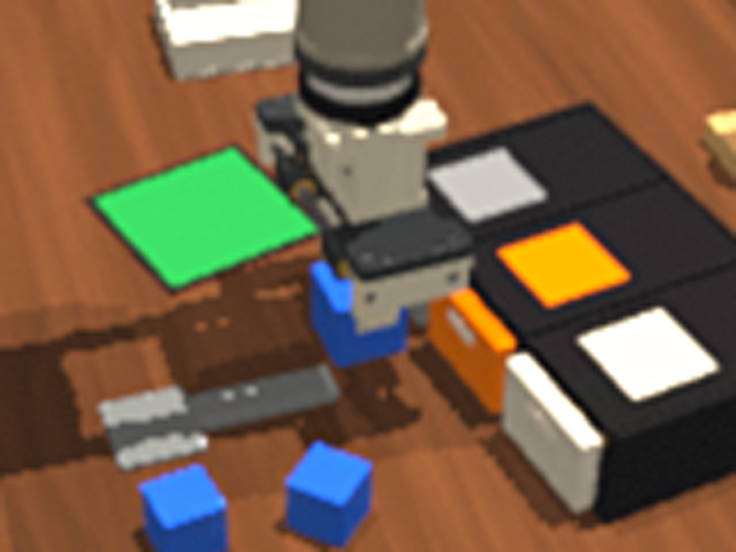

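```bash
python3 -m crank '{"xyz":[[-0.34,0,1],[-0.34,0,1],[-0.34,0,1],[-0.34,0,1],[-0.34,0,1],[-0.34,0,1],[-0.34,0,1],[-0.34,0,1],[-0.34,0,1],[-0.34,0,1],[-0.34,0,1],[-0.34,0,1],[-0.34,0,1],[-0.34,0,1],[-0.34,0,1],[-0.34,0,1.3],[0,0,0],[0,0,0]],"roll":[0,0,0,0,0,0,0,0,0,0,0,0,0,0,0,0,0,0]}' && python3 -m crank '{"xyz":[[0,0,0],[0,0,0],[0,0,0],[0,0,0],[0,0,0],[0,0,0],[0,0,0],[0,0,0]],"roll":[0,0,0,0,0,0,0,0]}' -1 && python3 -m crank '{"xyz":[[0,-1,0],[0,-2,0],[0,-3,0],[0,-3,0],[0,-3,0],[0,0,0]],"roll":[0,0,0,0,0,0]}' && python3 - <<'E'
from h import *
im=robot.read_camera("side")
a=cv2.resize(im[130:250,200:360,::-1],None,fx=4.6,fy=4.6,interpolation=cv2.INTER_CUBIC)
cv2.imwrite("pics/side9.png",a)
E
```

```text
time: 10.7
tool_pos: [0.4809, 0.2365, -0.0012]
tool_rot: [-1.571, -0.0, 0.073]
contact_force: [0.3, -1.0, -0.5]
opening: 0.0498
time: 11.5
tool_pos: [0.481, 0.2362, -0.0012]
tool_rot: [-1.571, -0.0, 0.072]
contact_force: [-0.3, 1.1, -0.7]
opening: 0.0918
time: 12.1
tool_pos: [0.4836, 0.2371, 0.1238]
tool_rot: [-1.569, -0.009, 0.072]
contact_force: [-0.3, 0.6, -1.0]
opening: 0.0915
```

View pics/side9.png

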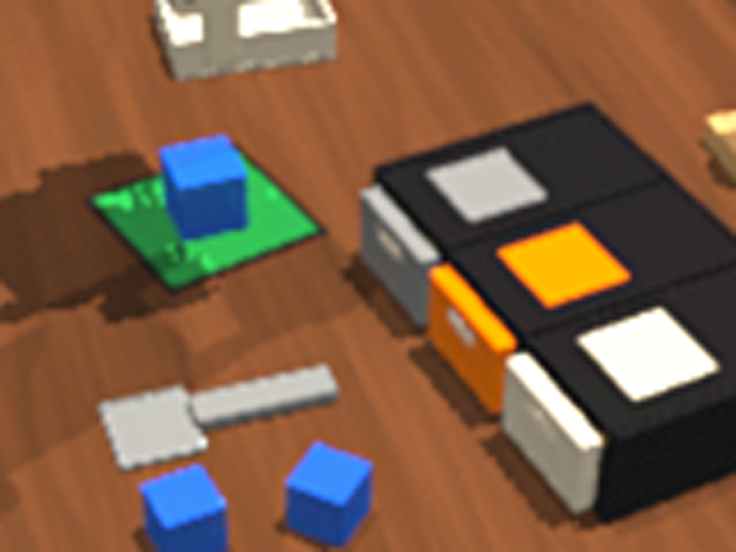

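The cube sits centred on the mat, and the drawers and scraper haven't moved. Next I'll close the gripper, square up to the cabinet (yaw 10°) and move in front of the orange drawer.

```bash
python3 -m crank '{"xyz":[[0,0,0],[0,0,0],[0.15,0,-2.4],[0.15,0,-2.4],[0.15,0,-2.4],[0.15,0,-2.4],[0.15,0,-2.4],[0.15,0,-2.4],[0.15,0,-2.4],[0.15,0,-2.4],[0.15,0,-2.4],[0.15,0,-2.4],[0,0,0],[0,0,0]],"roll":[-5.85,0,0,0,0,0,0,0,0,0,0,0,0,0]}' 1 20 && python3 -m crank '{"xyz":[[0,2,0],[0,2,0],[0,2,0],[0,2,0],[0,2,0],[0,1.5,0],[0,0,0],[0,0,0]],"roll":[0,0,0,0,0,0,0,0]}' && python3 - <<'E'
from h import *
im=robot.read_camera("side")
a=cv2.resize(im[130:250,200:360,::-1],None,fx=4.6,fy=4.6,interpolation=cv2.INTER_CUBIC)
cv2.imwrite("pics/side10.png",a)
E
```

```text
time: 13.55
tool_pos: [0.5367, 0.0024, 0.1181]
tool_rot: [-1.57, 0.001, 0.171]
contact_force: [-0.1, -0.3, -0.3]
opening: 0.0001
time: 14.35
tool_pos: [0.537, 0.0033, 0.0039]
tool_rot: [-1.57, 0.001, 0.174]
contact_force: [0.4, 0.2, 0.5]
opening: 0.0001
```

View pics/side10.png

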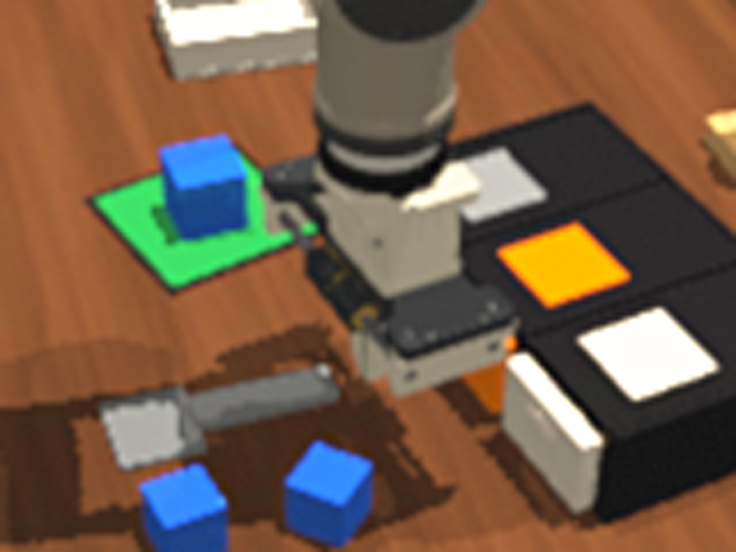

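```bash
python3 -m crank '{"xyz":[[0,0.6,0],[1,0,0],[1,0,0],[1,0,0],[0.5,0,0],[0,0,0],[0,0,0]],"roll":[0,0,0,0,0,0,0]}' && python3 -m crank '{"xyz":[[0.3,0,0],[0.3,0,0],[0,0,0]],"roll":[0,0,0]}'&& python3 -m crank '{"xyz":[[0.3,0,0],[0,0,0]],"roll":[0,0]}'
```

```text
time: 15.1
tool_pos: [0.5715, 0.0085, -0.0024]
tool_rot: [-1.571, 0.001, 0.174]
contact_force: [-0.6, 0.5, -0.2]
opening: 0.0007
time: 15.4
tool_pos: [0.5781, 0.0095, -0.0021]
tool_rot: [-1.571, -0.001, 0.174]
contact_force: [0.3, -0.5, -0.2]
opening: 0.0003
time: 15.6
tool_pos: [0.581, 0.01, -0.0021]
tool_rot: [-1.571, -0.0, 0.174]
contact_force: [0.4, 0.1, 0.7]
opening: 0.0003
```

```bash
python3 -m crank '{"xyz":[[0.3,0,0],[0,0,0]],"roll":[0,0]}'&& python3 -m crank '{"xyz":[[0.2,0,0],[0,0,0]],"roll":[0,0]}' && python3 - <<'E'
from h import *
im=robot.read_camera("side")
a=cv2.resize(im[130:250,200:360,::-1],None,fx=4.6,fy=4.6,interpolation=cv2.INTER_CUBIC)
cv2.imwrite("pics/side11.png",a)
E
```

```text
time: 15.8
tool_pos: [0.584, 0.0105, -0.0021]
tool_rot: [-1.571, -0.0, 0.174]
contact_force: [-0.6, 0.1, -0.3]
opening: 0.0003
time: 16.0
tool_pos: [0.585, 0.0108, -0.0022]
tool_rot: [-1.571, 0.001, 0.174]
contact_force: [-2.9, -1.1, 1.8]
opening: 0.0006
```

View pics/side11.png

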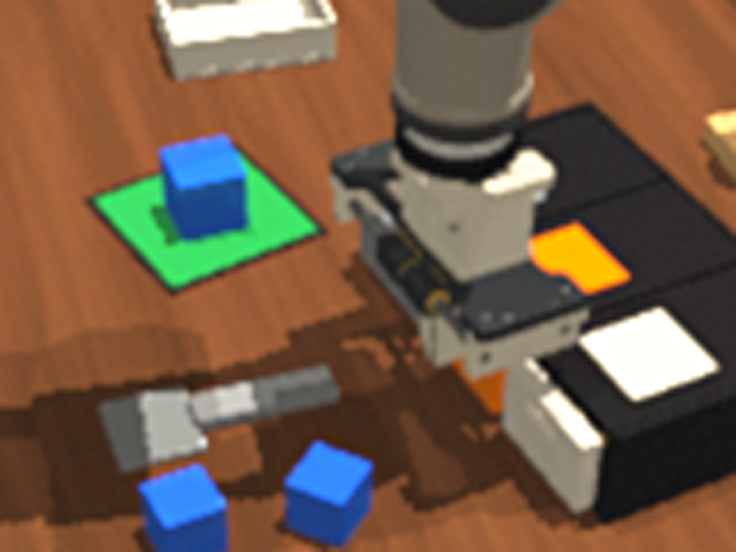

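Contact at about 3 N where I expected the front. Pressing on.

```bash
python3 -m crank '{"xyz":[[0.2,0,0],[0.2,0,0],[0,0,0]],"roll":[0,0,0]}'&& python3 -m crank '{"xyz":[[0.2,0,0],[0.1,0,0],[0,0,0]],"roll":[0,0,0]}'
```

```text
time: 16.35
tool_pos: [0.5887, 0.0115, -0.0023]
tool_rot: [-1.571, 0.002, 0.174]
contact_force: [-4.8, -1.3, 2.9]
opening: 0.0005
time: 16.65
tool_pos: [0.592, 0.0121, -0.0023]
tool_rot: [-1.571, 0.001, 0.174]
contact_force: [-5.3, -0.3, 2.5]
opening: 0.0005
```

```bash
python3 -m crank '{"xyz":[[-0.5,0,0],[-1,0,0],[-1,0,0],[-1,0,0],[-1.5,0,0],[-1.5,0,0],[-1.5,0,0],[0,0,0]],"roll":[0,0,0,0,0,0,0,0]}' && python3 -m crank '{"xyz":[[0,-3,0],[0,-3,0],[0,-3,0],[0,-3,0],[-2,0,3],[-2,0,3],[-2,0,3],[-2,0,3],[-2,0,3],[0,0,0],[0,0,0],[0,0,0]],"roll":[0,0,0,0,0,0,0,0,0,0,0,0]}' && python3 - <<'E'
from h import *
im=robot.read_camera("side")
a=cv2.resize(im[110:250,200:390,::-1],None,fx=4,fy=4,interpolation=cv2.INTER_CUBIC)
cv2.imwrite("pics/side12.png",a)
im=robot.read_camera("top"); cv2.imwrite("pics/top12.png",im[:,:,::-1])
E
```

```text
time: 17.45
tool_pos: [0.5122, -0.0019, -0.002]
tool_rot: [-1.571, 0.0, 0.173]
contact_force: [0.5, -0.0, 0.4]
opening: 0.0004
time: 18.65
tool_pos: [0.3906, 0.1284, 0.1182]
tool_rot: [-1.571, -0.002, 0.173]
contact_force: [-0.2, -0.3, -0.6]
opening: 0.0004
```

View pics/side12.png

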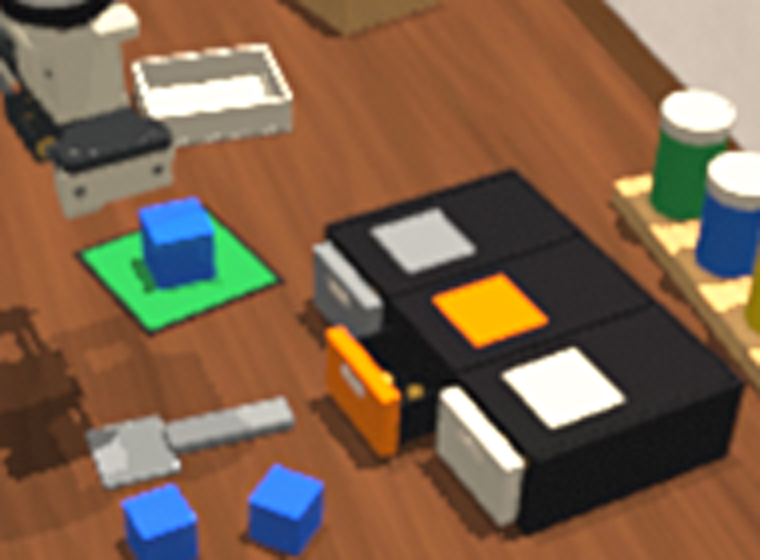

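View pics/top12.png

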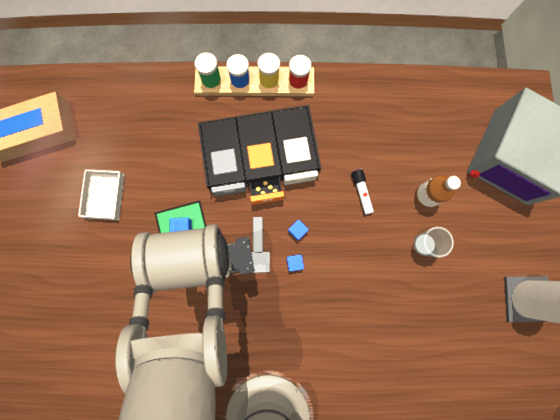

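```bash
python3 - <<'E'
from h import *
p=onz("side",(200+175.5/4,110+223/4),.05)[:2]; a=np.radians(16); d=p-[.480,.237]
print(p,[d@[np.cos(a),np.sin(a)],d@[-np.sin(a),np.cos(a)]])
print(robot.hand_in())
E
```

```text
[0.47947499 0.23048279] [np.float64(-0.0023010568976481933), np.float64(-0.006120033983406471)]
the job is handed in; nothing more can be done
None
```

I slid the largest blue cube onto the green mat, opened the orange drawer, and handed the job in at about 19 s. No verdict was given.

- **Cube:** I gripped it lightly (6 N) and slid it along the counter, past the scraper's tip. In the last side picture it measures about 2 mm and 6 mm from the mat's centre along its sides; the limit is 42 mm. It stands flat.
- **Orange drawer:** I pressed it in about 7 mm with the closed fingers, at about 5 N, then backed off. Both last pictures show it fully out. I judged this by eye.
- **Everything else:** The white and grey drawers look shut. The scraper, tray, flashlight, cup and bottle look to be where they started, also by eye. The arm was clear of everything when I handed in.

**What disagreed:**
- **Fingertip height:** The real fingertips were about 38 mm higher than the reported tool position. The pictures showed it, and a trial close above the cube confirmed it by meeting nothing. I corrected all heights for this.
- **Cameras:** The two views differed by up to about 6 mm on the cube's position before the move. The final cube check used the side view only.

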